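# Hang the dye can on the shoe jack and set its clamp screw

### The arm

A 7-joint arm with a two-finger parallel gripper is mounted at the origin on the work surface. World frame = base frame: x ahead of the robot, y to its left, z up, the work surface at z = 0. Lengths are in m, angles in rad, forces in N, time in s.
With the tool pointing down it reaches from about 0.4 to 0.85 m from the base axis. Payload 10.4 kg.
Tool frame: the origin (TCP) lies at the very end of the fingers, on their centre line; the grasp point (between the pads) lies 19 mm behind it; z points along the fingers, y is the line along which they close (so a half turn about z gives the same grasp; the last joint's range is limited). The gripper opens to 85 mm and grips with 20 to 120 N. Pads are 22 mm wide; open, the fingers measure 114 mm over their backs; the gripper's body (76 mm by 85 mm) begins 54 mm behind the grasp point. The pads swing forward as they close: fully open they stand 13 mm farther back than shut.
Start: joints at [1.273, 0.332, -0.065, 1.46, 0.022, 1.35, -0.088], TCP at [0.17, -0.602, 0.231] pointing down, gripper open.
Joint ranges: [-2.6, 2.6], [-0.5, 2.12], [-1.47, 1.34], [0.16, 2.42], [-1.27, 4.41], [0.06, 2.06], [-2.6, 2.6]. Speed limits (rad/s): [2.22, 2.22, 2.79, 2.79, 3.14, 3.14, 3.14].

### API

Orientations are given as a unit quaternion [x, y, z, w].
In Python, from workcell import manip, optics gives the robot as it stands.
- The arm moves only by the tool jog_arm, never from a script. Its arguments are lists of equal length, an entry for each row: "dr": the turn, a rotation vector about the tool's x, y, z normalised to -1 to 1, where 1 is 4 degrees, a list of three; "translation": the shift along the tool's x, y, z normalised to -1 to 1, where 1 is 0.025 m, a list of three; "jaw": the opening, from 0 (shut) to 1 (fully open). A call has 1 to 10 rows; each row shifts and turns the commanded pose from where the row before left it, along the tool's axes as they then stand; what a row does not reach is not made up. A row lasts 1/10 s, in which the tool goes at most 50 mm and 8.59 degrees, less where a joint would pass 70% of its speed; a pose out of reach is approached as far as the arm can. A call with a number of a shift or a turn outside -1 to 1 is refused whole. A call with a gripper value outside its range is refused whole. The fingers move at their own pace and stop on an object; "squeeze" is the grip in N (left out, the last holds). Time passes only in rows, so rows that do not move let the fingers close. It gives the time, the measured TCP pose, the force, the opening and the grip force at its end, in the units of the state.
- manip.get_obs(): the state, without advancing time (a new reading comes with each control period).
- optics.camera(name): name is "scene" or "top" or "wrist"; returns a dict with "color" (384x512x3 uint8, red, green, blue), "mtx" (3x3 intrinsics, pixels), "k1" (the pictures are not rectified: a ray, as slopes to the right and down, at radius r is drawn at 1 + k1 r^2 times it, then the intrinsics apply), "R" (3x3) and "t" (3): a world point X has camera coordinates R X + t. Camera axes: x right, y down, z forward; pixel columns grow to the right and rows downward; lengths in m; the calibration is good to about 2 mm. A picture is of the moment at which its call begins. There is no depth.
- manip.hand_in(): hands the job in; it is judged then, once.
The state is a dict: "clock": time; "joint_pos": joint angles; "joint_velocities": joint speeds; "tau": joint torques, N m; "position": TCP position; "ee_rot": TCP orientation; "ft_force": force on the tool from outside, world axes, zero at the start; "torque": the same for the moment, N m; "grip_width": opening from 0.0 (shut) to 1.0 (fully open); "grasp_force": force on a finger pad.
Only numpy, scipy, OpenCV 4.12 (cv2) and the standard library are available. Lean on these libraries where they do the work, as an engineer would, in place of code of your own. Each camera call takes 0.05 s, during which the arm holds its last target. There are 200 camera calls.

### The job

Get the shoe jack ready for edge dyeing: pick up the small dye can by its wooden bail and hang it by the bail on the jack's hook, keeping it upright, and let go of it. Then turn the jack's brass thumbscrew clockwise until it seats firmly, back it off a quarter turn, and keep hold of the thumbscrew there: finish while still gripping it, with the can hanging freely. Leave the jars and the brush where they are.

Things in the scene. Friction and masses are not known exactly. Their poses are not given: they have to be found in the camera images.
- can: Loose lidded metal can with an oxblood band, 74 mm diameter, 61 mm tall, about 0.16 kg. Origin: centre of its underside, z up. A stiff upright bail (it does not swing) spans it along the can's y: 6 mm uprights at y = +-52 mm carry a straight wooden bar, 10 mm square, 110 mm long, its centre 150 mm above the underside. The opening under the bar is 98 mm wide, 84 mm high.
- bail (a point): Centre of the can's wooden bail bar, 150 mm above the can's underside; axes as the can's, y along the bar. Gripping the bar some 30 mm to one side of this point leaves its middle free for the hook.
- jack: Fixed shoe jack: dark wooden board 330 x 320 x 20 mm (x, y, z), origin under its centre, z up, x roughly away from the robot (yaw within 0.3 rad). On its -y half a tan shoe, toe to -x, under a green gooseneck clamp (arm's top at 155 mm) with the brass thumbscrew. On its +y half a steel post, 14 mm thick, 210 mm high, at x = 120, y = 90 mm, with the hook.
- hook_seat (a point): Lowest point on top of the hook, 184 mm above the table, at x = 30, y = 90 mm of the jack; axes as the jack's. An 8 mm round rod: from the post towards -x it falls 20 mm over 90 mm to here, then rises 25 mm over 35 mm to its open tip (top at 209 mm). The bail goes over the tip from the -x side, bar crosswise (along the jack's y), then down; hung, its centre is about 7 mm above this point.
- wing (a point): Wing of the brass thumbscrew: a flat bar 46 mm long (x), 12 mm thick (y), 30 mm tall, turning about its vertical z axis. The point: on that axis at the height to grip, 9 mm below its top, 188 mm above the table, at x = 50, y = -90 mm of the jack. A red mark is on top of its -x end. Below it is a round hub 30 mm wide, its top 21 mm below the point.
- screw (a joint): Angle of the thumbscrew (rad): grows as it is tightened, clockwise seen from above; at 0 the wing's x lies along the jack's x. It seats on a firm stop at 2.60, starts 0.9 to 1.7 rad short of that, and stays where it is left (friction about 0.05 N m). It does not rise or sink.
- black_jar: Loose black dye jar with steel lid, 68 mm diameter, 100 mm tall; to be left alone. Origin: centre of its underside.
- blue_jar: Loose blue dye jar with black lid, 68 mm diameter, 110 mm tall; to be left alone. Origin: centre of its underside.
- dye_brush: Loose dye brush with a dark wooden handle, lying on the table; to be left alone.

How it is judged:
By the outcome, as a careful person would: the job done as asked, in the order asked, and still so for the second after the job is handed in, while the arm keeps its last pose, push and grip.
It also fails if it takes over 54 s, if anything falls off the work surface, if the arm or the gripper's body presses on something with over 40 N, if the wrist force passes 120 N, or if a joint passes its speed limit or range.

## Working session

There is one attempt and no reset: what is moved stays moved. The work goes in short steps, Python scripts to look and compute and a tool call to move; the robot and the scene stay as the last step left them, time stands still between calls to the robot, and variables do not carry over. Pictures are saved under pics/ and viewed, at most 10 in all, crops included, and the job is handed in when it is done.

Besides the shell and the picture viewer there is one more tool, called by a JSON object that holds its "op" and its "data", one argument or row to a line. jog_arm: Moves the arm, as the interface text tells. Scaled input: -1 to 1 covers 0.025 m each way for a shift and 4 degrees each way for a turn. Its arguments: {"type":"object","properties":{"dr":{"type":"array","items":{"type":"array","items":{"type":"number"}}},"translation":{"type":"array","items":{"type":"array","items":{"type":"number"}}},"jaw":{"type":"array","items":{"type":"number"}},"squeeze":{"type":"number"}},"required":["dr","translation","jaw"]}

```bash
mkdir -p pics; cat > h.py <<'E'
import numpy as np, cv2, pickle
from workcell import manip, optics
def shot(name, fn):
    c=optics.camera(name); pickle.dump(c,open(f'pics/{fn}.pkl','wb')); cv2.imwrite(f'pics/{fn}.png',c['color'][:,:,::-1]); return c
def load(fn): return pickle.load(open(f'pics/{fn}.pkl','rb'))
def ray(c,uv):
    K=np.array(c['mtx']); d=np.array([c['k1'],0,0,0,0.])
    p=cv2.undistortPoints(np.array([[uv]],float),K,d)[0,0]
    R=np.array(c['R']);t=np.array(c['t'])
    v=R.T@np.array([p[0],p[1],1]); return -R.T@t, v/np.linalg.norm(v)
def onz(c,uv,z):
    o,v=ray(c,uv); return o+v*(z-o[2])/v[2]
def tri(*cu):
    A=np.zeros((3,3));b=np.zeros(3); rs=[ray(c,u) for c,u in cu]
    for o,v in rs:
        P=np.eye(3)-np.outer(v,v);A+=P;b+=P@o
    X=np.linalg.solve(A,b); return X,[np.linalg.norm((np.eye(3)-np.outer(v,v))@(X-o)) for o,v in rs]
def proj(c,X):
    K=np.array(c['mtx']);d=np.array([c['k1'],0,0,0,0.])
    return cv2.projectPoints(np.array([X],float),cv2.Rodrigues(np.array(c['R']))[0],np.array(c['t'],float),K,d)[0][0,0]
E
python3 - <<'E'
from h import *
a=shot('scene','s0');b=shot('top','t0');shot('wrist','w0')
for c in(a,b): print(-c['R'].T@c['t'],c['mtx'][0,0])
o=manip.get_obs();print({k:np.round(v,3) for k,v in o.items()})
E
```

```text
[1.10747908 0.13421151 1.08601248] 387.5894263560636
[ 0.46891956 -0.02851157  1.18257489] 354.34041693638716
{'clock': np.float64(0.15), 'joint_pos': array([ 1.273,  0.333, -0.065,  1.461,  0.022,  1.35 , -0.089]), 'joint_velocities': array([-0.   , -0.004,  0.002, -0.004, -0.001, -0.001,  0.   ]), 'tau': array([ 0.0000e+00, -6.2583e+01,  4.9000e-02, -3.9185e+01,  1.6000e-02,
        7.0000e-03, -0.0000e+00]), 'position': array([ 0.17 , -0.601,  0.231]), 'ee_rot': array([ 0.991,  0.137, -0.   , -0.001]), 'ft_force': array([0.146, 0.382, 0.074]), 'torque': array([ 0.053, -0.004,  0.01 ]), 'grasp_force': np.float64(0.0), 'grip_width': np.float64(0.998)}
```

View pics/s0.png

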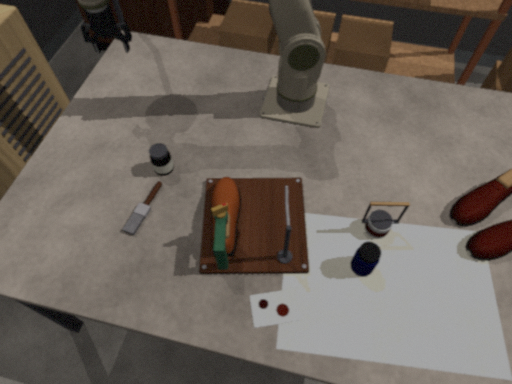

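View pics/t0.png

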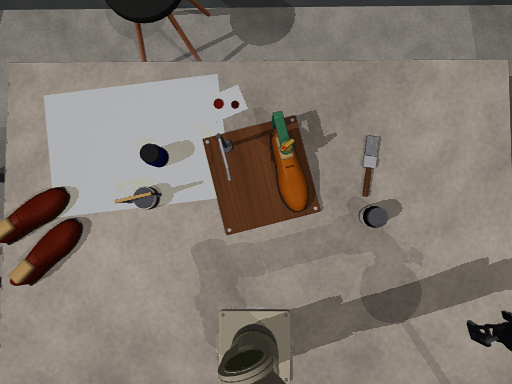

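The scene view shows the jack at about (255,225), the can with its bail at (380,215), and the blue jar at (366,260). In the top view (+x up, +y left) the can is at (145,197), the jack at (262,175), and the hook post at (226,148). I'll enlarge the key regions in one composite.

```bash
python3 - <<'E'
from h import *
a=load('s0')['color'];b=load('t0')['color']
def cr(im,x,y,w,h,s): return cv2.resize(im[y:y+h,x:x+w],None,fx=s,fy=s,interpolation=cv2.INTER_CUBIC)
# tiles 400x300
T=[cr(b,200,105,120,90,10/3),cr(b,105,165,80,60,5),cr(a,200,170,120,90,10/3),cr(a,350,185,80,60,5)]
m=np.vstack([np.hstack(T[:2]),np.hstack(T[2:])]);cv2.imwrite('pics/m0.png',m[:,:,::-1])
E
```

```text
(no output)
```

View pics/m0.png

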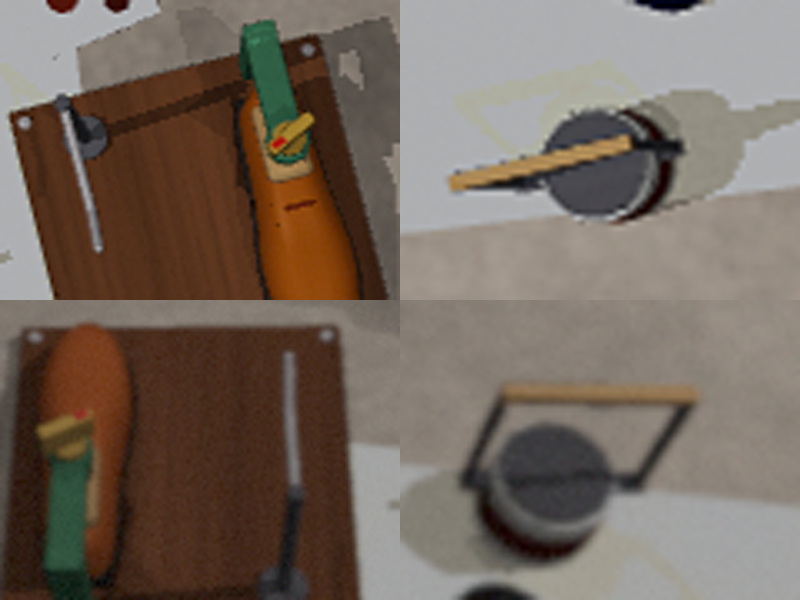

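The composite shows every feature clearly. In the top view the bail ends are at about (115,202) and (151,193), the hook tip at (229,180), and the wing centre at (288,145) with its red end toward −x/+y. In the scene view the bail ends are at (371,203) and (409,204), the hook tip at (287,186), and the wing at (220,207). Next I'll measure with masks.

```bash
cat > m.py <<'E'
from h import *
def mask(c,lo,hi,box):
    h=cv2.cvtColor(c['color'],cv2.COLOR_RGB2HSV); m=cv2.inRange(h,np.array(lo),np.array(hi))
    r=np.zeros_like(m);x0,y0,x1,y1=box;r[y0:y1,x0:x1]=m[y0:y1,x0:x1]; return r
def rect(m):
    n,l,s,ce=cv2.connectedComponentsWithStats(m); k=1+np.argmax(s[1:,4]); p=np.argwhere(l==k)[:,::-1].astype(np.float32)
    (c,wh,a)=cv2.minAreaRect(p); b=cv2.boxPoints((c,wh,a)); 
    if np.linalg.norm(b[0]-b[1])<np.linalg.norm(b[1]-b[2]): b=np.roll(b,-1,0)
    e1=(b[1]+b[2])/2;e2=(b[3]+b[0])/2
    return p.mean(0),sorted([e1,e2],key=lambda q:q[0]),s[k,4]
E
python3 - <<'E'
from m import *
np.set_printoptions(precision=4,suppress=True)
a=load('s0');b=load('t0')
ra=rect(mask(a,(8,70,70),(28,255,255),(360,195,415,212)));rb=rect(mask(b,(8,70,70),(28,255,255),(105,185,160,210)))
print(ra,rb)
C=tri((a,ra[0]),(b,rb[0]));print('bail c',C)
# scene left(+y? ) ends: scene camera looks back -> right = +y ; top left=+y
for i,j in((0,1),(1,0)): print('end',tri((a,ra[1][i]),(b,rb[1][j])))
ee=[onz(b,e,C[0][2]) for e in rb[1]];d=ee[0]-ee[1];print('bar on z',ee,np.linalg.norm(d),np.arctan2(-d[0],d[1]))
# jack corners
sc=[(207.5,141.6),(292.1,119.7),(317,209),(230,230)]
P=np.array([onz(b,s,.02) for s in sc]);print(P, P.mean(0))
d=P[0]-P[3]+P[1]-P[2];yaw=np.arctan2(d[1],d[0]);d2=P[0]-P[1]+P[3]-P[2];print('yaw',yaw,np.arctan2(-d2[0],d2[1]))
print('tip',tri((a,(286.7,185.9)),(b,(229.4,180))))
ya=rect(mask(b,(18,110,110),(32,255,255),(278,135,300,156)));yb=rect(mask(a,(18,100,100),(32,255,255),(205,195,235,222)))
print(ya,yb)
print('wing',tri((a,(219.8,206.9)),(b,(287.6,144.6))))
c,s=np.cos(yaw),np.sin(yaw);J=P.mean(0)
for n,q in dict(seat=(.03,.09,.184),tip=(-.005,.09,.209),wing=(.05,-.09,.188),wtop=(.05,-.09,.197)).items():
    X=np.array([J[0]+c*q[0]-s*q[1],J[1]+s*q[0]+c*q[1],q[2]]);print(n,X,proj(a,X),proj(b,X))
print('blue',[onz(b,(152,153),.11)],'can', onz(b,(146,197),.061),'black',onz(b,(376,216),.1))
red=mask(b,(0,150,120),(6,255,255),(278,135,300,156));print('red',np.argwhere(red)[:,::-1].mean(0))
E
```

```text
(array([389.2532, 203.5   ], dtype=float32), [array([370. , 203.5], dtype=float32), array([409. , 203.5], dtype=float32)], np.int32(158)) (array([133.121 , 197.0161], dtype=float32), [array([114.8295, 201.2754], dtype=float32), array([150.7246, 192.8295], dtype=float32)], np.int32(124))
bail c (array([0.4837, 0.3518, 0.1501]), [np.float64(0.0005333188641309698), np.float64(0.0005333188641310424)])
end (array([0.4961, 0.2999, 0.1494]), [np.float64(0.00027664945091668416), np.float64(0.0002766494509169284)])
end (array([0.4712, 0.405 , 0.1513]), [np.float64(0.0004276696968189845), np.float64(0.000427669696819008)])
bar on z [array([0.4712, 0.405 , 0.1501]), array([0.4961, 0.2994, 0.1501])] 0.1085061532322029 0.2314818668901281
[[ 0.6695  0.1541  0.02  ]
 [ 0.7419 -0.126   0.02  ]
 [ 0.4473 -0.2061  0.02  ]
 [ 0.3782  0.078   0.02  ]] [ 0.5592 -0.025   0.02  ]
yaw 0.2605759501771659 0.245701514653392
tip (array([0.5303, 0.0647, 0.2035]), [np.float64(0.0012023130711186847), np.float64(0.001202313071118675)])
(array([285.7424, 144.7121], dtype=float32), [array([278.1589, 152.5647], dtype=float32), array([290.7236, 137.9059], dtype=float32)], np.int32(66)) (array([216.7895, 207.6579], dtype=float32), [array([211.75, 209.25], dtype=float32), array([222.55, 205.65], dtype=float32)], np.int32(38))
wing (array([ 0.6305, -0.0967,  0.1907]), [np.float64(0.0021446079721853533), np.float64(0.0021446079721853467)])
seat [0.565  0.0697 0.184 ] [285.0099 200.6287] [227.9245 168.2664]
tip [0.5312 0.0607 0.209 ] [284.8495 184.7901] [230.24   179.6184]
wing [ 0.6307 -0.0991  0.188 ] [218.2144 207.249 ] [287.6351 144.8895]
wtop [ 0.6307 -0.0991  0.197 ] [217.9061 205.5517] [287.8625 144.3686]
blue [array([0.6192, 0.3101, 0.11  ])] can [0.4852 0.3427 0.061 ] black [ 0.428  -0.3716  0.1   ]
red [283.2857 147.1429]
```

The two views agree: bail centre (0.484, 0.352, 0.150) with yaw 0.231, jack yaw about 0.253, hook seat about (0.565, 0.070), wing about (0.631, −0.098). I'll swing over along an arc, lifting on the way.

{"op": "jog_arm", "data": {
  "dr": [
    [0,0,-0.465],
    [0,0,-0.465],
    [0,0,-0.465],
    [0,0,-0.465],
    [0,0,-0.465],
    [0,0,-0.465],
    [0,0,-0.465],
    [0,0,-0.465],
    [0,0,-0.465],
    [0,0,-0.465]
  ],
  "translation": [
    [0.942,-0.22,-1],
    [0.942,-0.22,-1],
    [0.942,-0.22,-1],
    [0.942,-0.22,-1],
    [0.942,-0.22,0],
    [0.942,-0.22,0],
    [0.942,-0.22,0],
    [0.942,-0.22,0],
    [0.942,-0.22,0],
    [0.942,-0.22,0]
  ],
  "jaw": [1,1,1,1,1,1,1,1,1,1],
  "squeeze": 60
}}

```text
clock: 1.15
position: [0.3625, -0.4542, 0.3309]
ee_rot: [0.955, 0.297, -0.0, -0.0]
ft_force: [0.7, -0.5, -0.2]
grip_width: 0.993
grasp_force: 0.0
```

{"op": "jog_arm", "data": {
  "dr": [
    [0,0,-0.465],
    [0,0,-0.465],
    [0,0,-0.465],
    [0,0,-0.465],
    [0,0,-0.465],
    [0,0,-0.465],
    [0,0,-0.465],
    [0,0,-0.465],
    [0,0,-0.465],
    [0,0,-0.465]
  ],
  "translation": [
    [0.942,-0.22,0],
    [0.942,-0.22,0],
    [0.942,-0.22,0],
    [0.942,-0.22,0],
    [0.942,-0.22,0],
    [0.942,-0.22,0],
    [0.942,-0.22,0],
    [0.942,-0.22,0],
    [0.942,-0.22,0],
    [0.942,-0.22,0]
  ],
  "jaw": [1,1,1,1,1,1,1,1,1,1]
}}

```text
clock: 2.15
position: [0.4972, -0.2546, 0.3313]
ee_rot: [0.895, 0.447, 0.0, 0.0]
ft_force: [0.9, -0.0, -0.8]
grip_width: 1.003
grasp_force: 0.0
```

{"op": "jog_arm", "data": {
  "dr": [
    [0,0,-0.465],
    [0,0,-0.465],
    [0,0,-0.465],
    [0,0,-0.465],
    [0,0,-0.465],
    [0,0,-0.465],
    [0,0,-0.465],
    [0,0,-0.465],
    [0,0,-0.465],
    [0,0,-0.465]
  ],
  "translation": [
    [0.942,-0.22,0],
    [0.942,-0.22,0],
    [0.942,-0.22,0],
    [0.942,-0.22,0],
    [0.942,-0.22,0],
    [0.942,-0.22,0],
    [0.942,-0.22,0],
    [0.942,-0.22,0],
    [0.942,-0.22,0],
    [0.942,-0.22,0]
  ],
  "jaw": [1,1,1,1,1,1,1,1,1,1]
}}

```text
clock: 3.15
position: [0.5611, -0.0225, 0.3313]
ee_rot: [0.811, 0.586, 0.0, 0.0]
ft_force: [0.5, 0.0, -0.2]
grip_width: 0.998
grasp_force: 0.0
```

```bash
python3 - <<'E'
from h import *
shot('wrist','w1')
E
```

{"op": "jog_arm", "data": {
  "dr": [
    [0,0,-0.465],
    [0,0,-0.465],
    [0,0,-0.465],
    [0,0,-0.465],
    [0,0,-0.465],
    [0,0,-0.465],
    [0,0,-0.465],
    [0,0,-0.465],
    [0,0,-0.465],
    [0,0,-0.465]
  ],
  "translation": [
    [0.942,-0.22,0],
    [0.942,-0.22,0],
    [0.942,-0.22,0],
    [0.942,-0.22,0],
    [0.942,-0.22,0],
    [0.942,-0.22,0],
    [0.942,-0.22,0],
    [0.942,-0.22,0],
    [0.942,-0.22,0],
    [0.942,-0.22,0]
  ],
  "jaw": [1,1,1,1,1,1,1,1,1,1]
}}

```text
clock: 4.2
position: [0.5476, 0.2176, 0.3313]
ee_rot: [0.705, 0.709, 0.0, 0.0]
ft_force: [-0.5, -0.8, 0.2]
grip_width: 0.998
grasp_force: 0.0
```

{"op": "jog_arm", "data": {
  "dr": [
    [0,0,-0.465],
    [0,0,-0.465],
    [0,0,-0.465],
    [0,0,-0.465],
    [0,0,-0.465],
    [0,0,-0.465],
    [0,0,-0.465],
    [0,0,0]
  ],
  "translation": [
    [0.942,-0.22,0],
    [0.942,-0.22,0],
    [0.942,-0.22,0],
    [0.942,-0.22,0],
    [0.942,-0.22,0],
    [0.942,-0.22,0],
    [0.942,-0.22,0],
    [0,0,0]
  ],
  "jaw": [1,1,1,1,1,1,1,1]
}}

```text
clock: 5.0
position: [0.4903, 0.3799, 0.3313]
ee_rot: [0.618, 0.786, 0.0, -0.001]
ft_force: [-0.3, 1.3, 0.3]
grip_width: 1.0
grasp_force: 0.0
```

```bash
python3 - <<'E'
from h import *
shot('wrist','w2')
a=load('w1')['color'];b=load('w2')['color']
m=cv2.resize(np.hstack([a,b]),(800,300),interpolation=cv2.INTER_AREA);cv2.imwrite('pics/m1.png',m[:,:,::-1])
c=load('w2');print(-c['R'].T@c['t'],proj(c,(.4837,.3518,.15)))
E
```

```text
[0.47446691 0.4457784  0.47441667] [246.62101309 190.78635998]
```

View pics/m1.png

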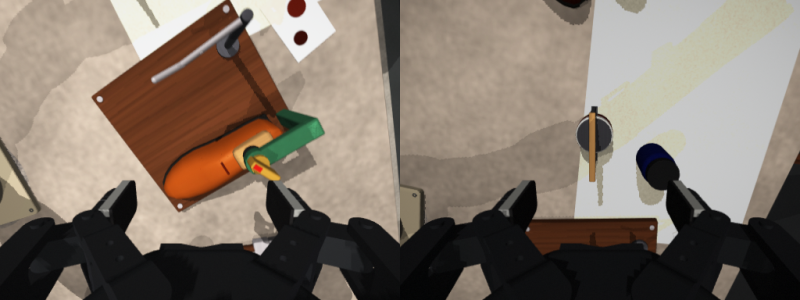

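The left half (w1, over the jack) shows the full hook, with its tip at about (197,101) full-resolution, and the wing with its red mark at about (330,215). The right half (w2) shows the bail bar at column 246, rows 143–232, which matches the prediction (246.6,190.8).

```bash
python3 - <<'E'
from m import *
np.set_printoptions(precision=4,suppress=True)
a=load('s0');b=load('t0');w1=load('w1');w2=load('w2')
r=rect(mask(w2,(8,70,70),(28,255,255),(225,135,265,240)));print(r)
ra=rect(mask(a,(8,70,70),(28,255,255),(360,195,415,212)));rb=rect(mask(b,(8,70,70),(28,255,255),(105,185,160,210)))
print(tri((a,ra[0]),(b,rb[0]),(w2,r[0])))
rw=sorted(r[1],key=lambda q:q[1]); ee=[onz(w2,e,.15) for e in rw];d=ee[0]-ee[1];print(ee,(ee[0]+ee[1])/2,np.arctan2(-d[0],d[1]))
# wing colours in w1
m=mask(w1,(0,150,110),(6,255,255),(315,195,350,235));p=np.argwhere(m)[:,::-1];print('red',p.mean(0),len(p))
y=mask(w1,(18,110,110),(32,255,255),(315,195,370,240));print(rect(y))
# jack corner screws: bright spots
g=cv2.cvtColor(w1['color'],cv2.COLOR_RGB2GRAY)
for x,yy in((125,125),(301,4),(230,263)):
    x0,y0=max(x-9,0),max(yy-9,0);s=g[y0:yy+9,x0:x+9].astype(float);s=np.clip(s-s.max()*.75,0,None) if 0 else (s>0.8*s.max());q=np.argwhere(s)[:,::-1].mean(0)+(x0,y0);print(q,s.sum(),onz(w1,q,.02))
im=w1['color'];T=[im[180:255,300:400],im[0:120,180:340]]
cv2.imwrite('pics/m2.png',np.hstack([cv2.resize(t,(400,300),interpolation=cv2.INTER_CUBIC) for t in T])[:,:,::-1])
E
```

```text
(array([245.5   , 187.8761], dtype=float32), [array([245.5, 232. ], dtype=float32), array([245.5, 144. ], dtype=float32)], np.int32(710))
(array([0.4823, 0.3532, 0.1468]), [np.float64(0.0009552205146833524), np.float64(0.0016569327641836982), np.float64(0.0011547086761835499)])
[array([0.4698, 0.4063, 0.15  ]), array([0.4945, 0.2988, 0.15  ])] [0.4821 0.3526 0.15  ] 0.2258097171144281
red [329.6607 215.0893] 56
(array([337.5181, 218.159 ], dtype=float32), [array([315.923 , 205.6153], dtype=float32), array([355.8461, 232.2307], dtype=float32)], np.int32(415))
[121.4248 124.6903] 113 [0.3697 0.0893 0.02  ]
[303.4091   5.3766] 154 [0.6909 0.1596 0.02  ]
[226.2759 266.3103] 58 [ 0.4416 -0.2018  0.02  ]
```

View pics/m2.png

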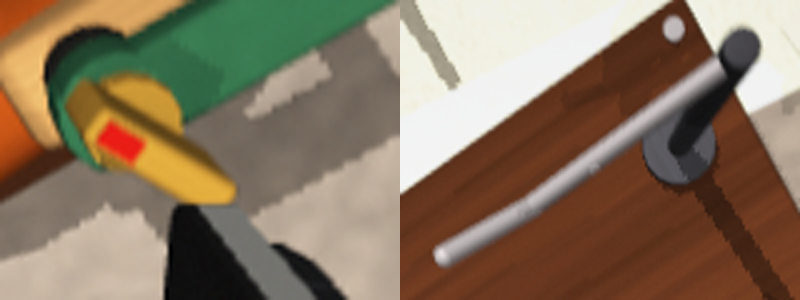

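The wing's red mark and the hook kink are clear: in w1 the tip is at (196.8,102.8), the kink at (232,83), the post top at (316,19), and a board screw at (289,11).

```bash
python3 - <<'E'
from m import *
np.set_printoptions(precision=4,suppress=True)
a=load('s0');b=load('t0');w1=load('w1')
print('tip',tri((a,(286.7,185.9)),(b,(229.4,180)),(w1,(196.8,102.8))), onz(w1,(196.8,102.8),.207))
k=onz(w1,(232,83.2),.182);pt=onz(w1,(316,18.8),.21);t=onz(w1,(196.8,102.8),.205)
print('kink',k,'post',pt,'yaw',np.arctan2(*(pt-t)[1::-1]),np.arctan2(*(pt-k)[1::-1]),np.linalg.norm(pt-k),np.linalg.norm(pt-t))
print('post0', onz(b,(218.5,135.5),.21))
sc=np.array([onz(w1,q,.02) for q in((121.4,124.7),(289.2,10.8),(226.3,266.3))]);print(sc)
J=(sc[1]+sc[2])/2;d=sc[1]-sc[0];print('J',J,'yaw',np.arctan2(d[1],d[0]),np.linalg.norm(d),'yaw y',np.arctan2((sc[2]-sc[0])[0],-(sc[2]-sc[0])[1]))
print('red',tri((b,(283.3,147.1)),(w1,(329.7,215.1))),onz(w1,(329.7,215.1),.197))
print('redtop',onz(b,(283.3,147.1),.197))
print('end',onz(w1,(355,228.5),.197))
yaw=.253
for nm,J in(('top',(.5592,-.025)),('w',J)):
  for n,q in dict(seat=(.03,.09),wing=(.05,-.09)).items():
    c,s=np.cos(yaw),np.sin(yaw);print(nm,n,J[0]+c*q[0]-s*q[1],J[1]+s*q[0]+c*q[1])
E
```

```text
tip (array([0.5306, 0.0652, 0.2038]), [np.float64(0.000806188826034753), np.float64(0.0016809170727243958), np.float64(0.0010244776175126853)]) [0.5316 0.0658 0.207 ]
kink [0.5666 0.0744 0.182 ] post [0.6528 0.0975 0.21  ] yaw 0.25319887013837294 0.26166476640651243 0.0935051672867204 0.1256993361762162
post0 [0.6537 0.0938 0.21  ]
[[ 0.3697  0.0893  0.02  ]
 [ 0.6695  0.1593  0.02  ]
 [ 0.4416 -0.2018  0.02  ]]
J [ 0.5556 -0.0212  0.02  ] yaw 0.2295224888389251 0.30788204546473236 yaw y 0.24239128984414549
red (array([ 0.6232, -0.0866,  0.1909]), [np.float64(0.0008700356431158946), np.float64(0.0008700356431159019)]) [ 0.6214 -0.0838  0.197 ]
redtop [ 0.6231 -0.0863  0.197 ]
end [ 0.6435 -0.1073  0.197 ]
top seat 0.565717113429476 0.06964421394119846
top wing 0.6301361546380099 -0.09961944763379292
w seat 0.562071093446829 0.07342941361744143
w wing 0.626490134655363 -0.09583424795754994
```

{"op": "jog_arm", "data": {
  "dr": [
    [0,0,0.16],
    [0,0,0],
    [0,0,0],
    [0,0,0],
    [0,0,0],
    [0,0,0],
    [0,0,0],
    [0,0,0],
    [0,0,0]
  ],
  "translation": [
    [0.2,-0.54,0],
    [0,0,1],
    [0,0,1],
    [0,0,1],
    [0,0,1],
    [0,0,1],
    [0,0,1],
    [0,0,1],
    [0,0,1]
  ],
  "jaw": [1,1,1,1,1,1,1,1,1]
}}

```text
clock: 5.95
position: [0.479, 0.3766, 0.1306]
ee_rot: [0.627, 0.779, 0.0, 0.0]
ft_force: [0.4, -0.3, 0.6]
grip_width: 1.002
grasp_force: 0.0
```

{"op": "jog_arm", "data": {
  "dr": [
    [0,0,0],
    [0,0,0],
    [0,0,0],
    [0,0,0],
    [0,0,0],
    [0,0,0],
    [0,0,0],
    [0,0,0]
  ],
  "translation": [
    [0,0,0],
    [0,0,0],
    [0,0,0],
    [0,0,0],
    [0,0,0],
    [0,0,0],
    [0,0,0],
    [0,0,0]
  ],
  "jaw": [0.3,0.2,0.1,0,0,0,0,0],
  "squeeze": 60
}}

```text
clock: 6.75
position: [0.4791, 0.3783, 0.1322]
ee_rot: [0.626, 0.78, 0.001, -0.0]
ft_force: [-1.9, 0.3, 5.0]
grip_width: 0.103
grasp_force: 58.9
```

The bar is gripped (9 mm, 59 N). Next I'll lift, align with the jack yaw, and check.

{"op": "jog_arm", "data": {
  "dr": [
    [0,0,0],
    [0,0,0],
    [0,0,0],
    [0,0,0],
    [0,0,0],
    [0,0,0],
    [0,0,-0.23],
    [0,0,-0.23],
    [0,0,0]
  ],
  "translation": [
    [0,0,-0.2],
    [0,0,-0.4],
    [0,0,-0.6],
    [0,0,-0.8],
    [0,0,-0.8],
    [0,0,-0.8],
    [0,0,-0.6],
    [0,0,-0.2],
    [0,0,0]
  ],
  "jaw": [0,0,0,0,0,0,0,0,0]
}}

```text
clock: 7.65
position: [0.4793, 0.3778, 0.2419]
ee_rot: [0.613, 0.79, 0.0, 0.0]
ft_force: [0.3, 0.3, -3.0]
grip_width: 0.105
grasp_force: 58.6
```

{"op": "jog_arm", "data": {
  "dr": [
    [0,0,0],
    [0,0,0],
    [0,0,0],
    [0,0,0],
    [0,0,0],
    [0,0,0],
    [0,0,0],
    [0,0,0],
    [0,0,0],
    [0,0,0]
  ],
  "translation": [
    [-0.3,-0.1,0],
    [-0.6,-0.2,0],
    [-0.83,-0.25,0],
    [-0.83,-0.25,0],
    [-0.83,-0.25,0],
    [-0.83,-0.25,0],
    [-0.83,-0.25,0],
    [-0.83,-0.25,0],
    [-0.83,-0.25,0],
    [-0.83,-0.25,0]
  ],
  "jaw": [0,0,0,0,0,0,0,0,0,0]
}}

```text
clock: 8.65
position: [0.4695, 0.1789, 0.2403]
ee_rot: [0.613, 0.79, -0.001, -0.0]
ft_force: [-0.3, 0.2, -2.0]
grip_width: 0.099
grasp_force: 58.6
```

{"op": "jog_arm", "data": {
  "dr": [
    [0,0,0],
    [0,0,0],
    [0,0,0],
    [0,0,0],
    [0,0,0],
    [0,0,0],
    [0,0,0]
  ],
  "translation": [
    [-0.83,-0.25,0],
    [-0.83,-0.25,0],
    [-0.83,-0.25,0],
    [-0.83,-0.2,0],
    [-0.6,-0.2,0],
    [-0.2,-0.1,0],
    [0,0,0]
  ],
  "jaw": [0,0,0,0,0,0,0]
}}

```text
clock: 9.35
position: [0.465, 0.0724, 0.2407]
ee_rot: [0.614, 0.789, -0.0, -0.0]
ft_force: [0.3, 0.6, -2.7]
grip_width: 0.1
grasp_force: 58.6
```

```bash
python3 - <<'E'
from m import *
np.set_printoptions(precision=4,suppress=True)
a=shot('scene','s2');b=shot('top','t2');w=shot('wrist','w3')
pa=proj(a,(.478,.05,.25));pb=proj(b,(.478,.05,.25));print(pa,pb)
def cr(im,x,y,w,h):
    x=int(np.clip(x,0,512-w));y=int(np.clip(y,0,384-h)); print(x,y)
    return cv2.resize(im[y:y+h,x:x+w],(400,300),interpolation=cv2.INTER_CUBIC)
T=[cr(a['color'],pa[0]-70,pa[1]-50,160,120),cr(b['color'],pb[0]-80,pb[1]-60,160,120)]
W=cv2.resize(w['color'],(400,300))
cv2.imwrite('pics/m3.png',np.vstack([np.hstack(T),np.hstack([W,W*0])])[:,:,::-1])
o=manip.get_obs();print(o['position'],o['ft_force'],o['torque'],o['grip_width'])
E
```

```text
[285.9072 159.5864] [232.7707 198.7939]
215 109
152 138
[0.4653 0.0742 0.2411] [-0.3945 -1.031  -2.2602] [ 0.0557 -0.0043 -0.0045] 0.10285263239128507
```

View pics/m3.png

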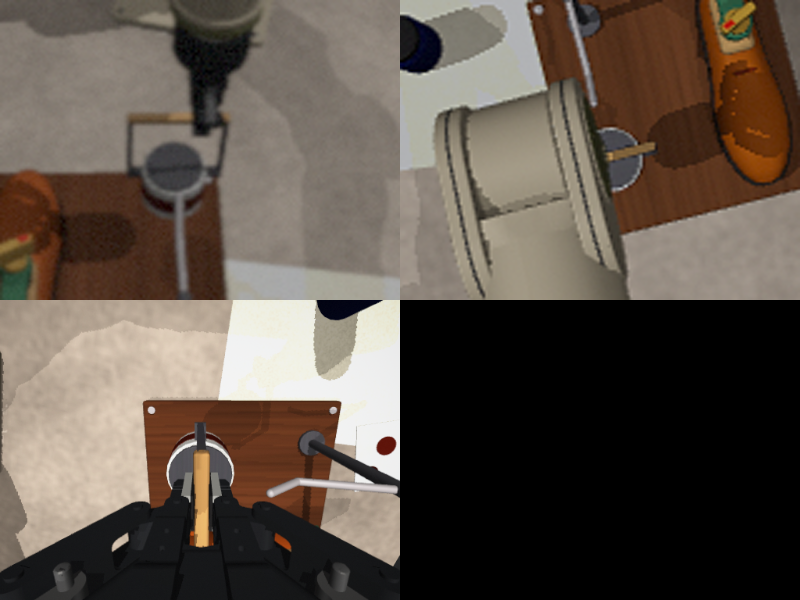

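The can is held upright and level. In the scene view the bar spans (266–307,156), roughly in line with the hook tip. In the top view the bar's −y end is at (254,197), and in the wrist view the hook tip is at about (346,247).

```bash
python3 - <<'E'
from m import *
np.set_printoptions(precision=4,suppress=True)
a=load('s2');b=load('t2');w=load('w3')
e=tri((a,(266.2,156.2)),(b,(254,196.8)));print('-y end',e)
r=rect(mask(a,(8,60,60),(28,255,255),(255,148,312,165)));print(r)
print('+y end wrist',onz(w,(202*1.28,153*1.28),.264),'scene ctr',onz(a,(286.4,156.2),.26))
print('tip',tri((a,(286.7,185.9)),(w,(269*1.28,193*1.28))),onz(w,(269*1.28,193*1.28),.205))
print('kink',onz(w,(299*1.28,182*1.28),.182))
o=manip.get_obs();p=o['position'];q=o['ee_rot'];psi=2*np.arctan2(q[1],q[0]);print(p,psi-np.pi/2)
x=np.array([np.cos(psi),np.sin(psi)]);
C=p[:2]-.026*x;print('bail pred',C,'-y',C-.055*x,'+y',C+.055*x)
y=np.array([x[1],-x[0]])
d=np.array([.565,.0725])-C;print('to seat tool x,y',d@x,d@y)
E
```

```text
-y end (array([ 0.4829, -0.0048,  0.254 ]), [np.float64(0.0012999466061272748), np.float64(0.0012999466061272814)])
(array([278.9055, 155.9449], dtype=float32), [array([266., 156.], dtype=float32), array([292., 156.], dtype=float32)], np.int32(127))
+y end wrist [0.4581 0.1039 0.264 ] scene ctr [0.4741 0.05   0.26  ]
tip (array([0.5311, 0.0655, 0.2057]), [np.float64(0.0005749466172289453), np.float64(0.0005749466172289031)]) [0.5313 0.0646 0.205 ]
kink [0.5674 0.0741 0.182 ]
[0.4653 0.0742 0.2411] 0.2519662107608929
bail pred [0.4718 0.049 ] -y [ 0.4855 -0.0043] +y [0.458  0.1023]
to seat tool x,y -0.00047922246399048217 0.09616078288651829
```

{"op": "jog_arm", "data": {
  "dr": [
    [0,0,0],
    [0,0,0],
    [0,0,0],
    [0,0,0],
    [0,0,0],
    [0,0,0],
    [0,0,0]
  ],
  "translation": [
    [0,0.4,0],
    [0,0.8,0],
    [0,0.9,0],
    [0,0.9,0],
    [0,0.6,0],
    [0,0.28,0],
    [0,0,0]
  ],
  "jaw": [0,0,0,0,0,0,0]
}}

```text
clock: 10.2
position: [0.5599, 0.0981, 0.2407]
ee_rot: [0.613, 0.79, 0.0, -0.001]
ft_force: [-0.9, -0.6, -2.2]
grip_width: 0.1
grasp_force: 58.6
```

{"op": "jog_arm", "data": {
  "dr": [
    [0,0,0],
    [0,0,0],
    [0,0,0],
    [0,0,0],
    [0,0,0],
    [0,0,0]
  ],
  "translation": [
    [0,0,0.4],
    [0,0,0.6],
    [0,0,0.6],
    [0,0,0.5],
    [0,0,0.3],
    [0,0,0]
  ],
  "jaw": [0,0,0,0,0,0]
}}

```text
clock: 10.8
position: [0.5587, 0.097, 0.1799]
ee_rot: [0.613, 0.79, -0.001, -0.001]
ft_force: [0.0, -0.4, -2.3]
grip_width: 0.102
grasp_force: 58.6
```

{"op": "jog_arm", "data": {
  "dr": [
    [0,0,0],
    [0,0,0],
    [0,0,0]
  ],
  "translation": [
    [0,0,0.1],
    [0,0,0.1],
    [0,0,0]
  ],
  "jaw": [0,0,0]
}}

```text
clock: 11.1
position: [0.5595, 0.0972, 0.1763]
ee_rot: [0.613, 0.79, 0.0, 0.0]
ft_force: [0.4, 0.9, -1.6]
grip_width: 0.102
grasp_force: 58.6
```

{"op": "jog_arm", "data": {
  "dr": [
    [0,0,0],
    [0,0,0]
  ],
  "translation": [
    [0,0,0.1],
    [0,0,0]
  ],
  "jaw": [0,0]
}}

```text
clock: 11.3
position: [0.5598, 0.0974, 0.1741]
ee_rot: [0.613, 0.79, 0.0, 0.0]
ft_force: [0.2, 0.3, 0.4]
grip_width: 0.105
grasp_force: 58.9
```

{"op": "jog_arm", "data": {
  "dr": [
    [0,0,0],
    [0,0,0],
    [0,0,0],
    [0,0,0],
    [0,0,0],
    [0,0,0],
    [0,0,0],
    [0,0,0]
  ],
  "translation": [
    [0,0,0.03],
    [0,0,0],
    [0,0,0],
    [0,0,0],
    [0,0,0],
    [0,0,0],
    [0,0,0],
    [0,0,0]
  ],
  "jaw": [0.1,0.13,0.16,0.2,0.3,0.4,0.5,0.6]
}}

```text
clock: 12.1
position: [0.5594, 0.0972, 0.173]
ee_rot: [0.613, 0.79, -0.0, 0.0]
ft_force: [0.4, -0.0, 0.6]
grip_width: 0.598
grasp_force: 0.0
```

```bash
python3 - <<'E'
from m import *
a=shot('scene','s3');w=shot('wrist','w4')
A=cv2.resize(a['color'][130:250,215:375],(400,300),interpolation=cv2.INTER_CUBIC)
W=cv2.resize(w['color'],(400,300))
cv2.imwrite('pics/m4.png',np.hstack([A,W])[:,:,::-1])
E
```

```text
(no output)
```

View pics/m4.png

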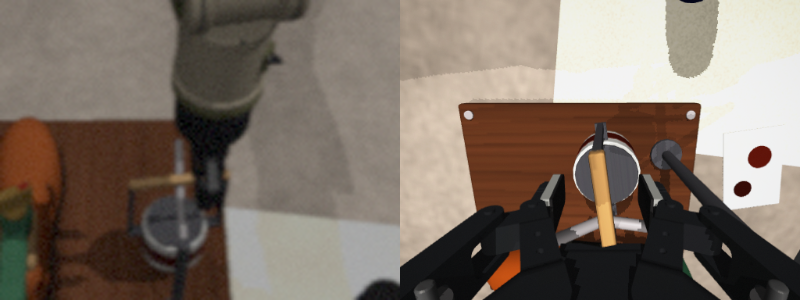

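The can hangs on the hook in both views (scene tile: bar at about (180,182), crossing the rod), with the fingers clear. I'll rise and move past the wing so the wrist camera sees it.

{"op": "jog_arm", "data": {
  "dr": [
    [0,0,0],
    [0,0,0],
    [0,0,0],
    [0,0,0],
    [0,0,0],
    [0,0,0],
    [0,0,0]
  ],
  "translation": [
    [0,0,-0.3],
    [0,0,-0.6],
    [0,0,-0.9],
    [0,0,-1],
    [0,0,-1],
    [0,0,-1],
    [0,0,0]
  ],
  "jaw": [0.7,0.7,0.7,0.7,0.7,0.7,0.7]
}}

```text
clock: 12.9
position: [0.5608, 0.098, 0.298]
ee_rot: [0.613, 0.79, 0.002, 0.002]
ft_force: [-0.3, -0.2, 0.1]
grip_width: 0.7
grasp_force: 0.0
```

{"op": "jog_arm", "data": {
  "dr": [
    [0,0,0],
    [0,0,0],
    [0,0,0],
    [0,0,0],
    [0,0,0],
    [0,0,0],
    [0,0,0],
    [0,0,0],
    [0,0,0],
    [0,0,0]
  ],
  "translation": [
    [-0.9,0.07,0],
    [-1,0.07,0],
    [-1,0.07,0],
    [-1,0.07,0],
    [-1,0.07,0],
    [-1,0.07,0],
    [-1,0.07,0],
    [-1,0.07,0],
    [-1,0.07,0],
    [-1,0.07,0]
  ],
  "jaw": [0.7,0.7,0.7,0.7,0.7,0.7,0.7,0.7,0.7,0.7]
}}

```text
clock: 13.9
position: [0.638, -0.1392, 0.2936]
ee_rot: [0.613, 0.79, 0.0, 0.0]
ft_force: [0.5, 0.3, 0.3]
grip_width: 0.7
grasp_force: 0.0
```

{"op": "jog_arm", "data": {
  "dr": [
    [0,0,0],
    [0,0,0],
    [0,0,0]
  ],
  "translation": [
    [-1,0.07,0],
    [-0.2,0,0],
    [0,0,0]
  ],
  "jaw": [0.7,0.7,0.7]
}}

```text
clock: 14.2
position: [0.6468, -0.1674, 0.293]
ee_rot: [0.614, 0.79, 0.0, -0.0]
ft_force: [-1.5, -0.6, -0.1]
grip_width: 0.7
grasp_force: 0.0
```

```bash
python3 - <<'E'
from m import *
a=shot('scene','s4');w=shot('wrist','w5')
p=proj(w,(.63,-.097,.197));print(p,manip.get_obs()['position'])
x,y=int(np.clip(p[0]-60,0,392)),int(np.clip(p[1]-45,0,294));print(x,y)
A=cv2.resize(a['color'][130:250,215:375],(400,300),interpolation=cv2.INTER_CUBIC)
W=cv2.resize(w['color'],(400,300));Z=cv2.resize(w['color'][y:y+90,x:x+120],(400,300),interpolation=cv2.INTER_CUBIC)
cv2.imwrite('pics/m5.png',np.vstack([np.hstack([A,W]),np.hstack([Z,Z*0])])[:,:,::-1])
E
```

```text
[258.1736976  106.36416076] [ 0.64687226 -0.16532314  0.29342041]
198 61
```

View pics/m5.png

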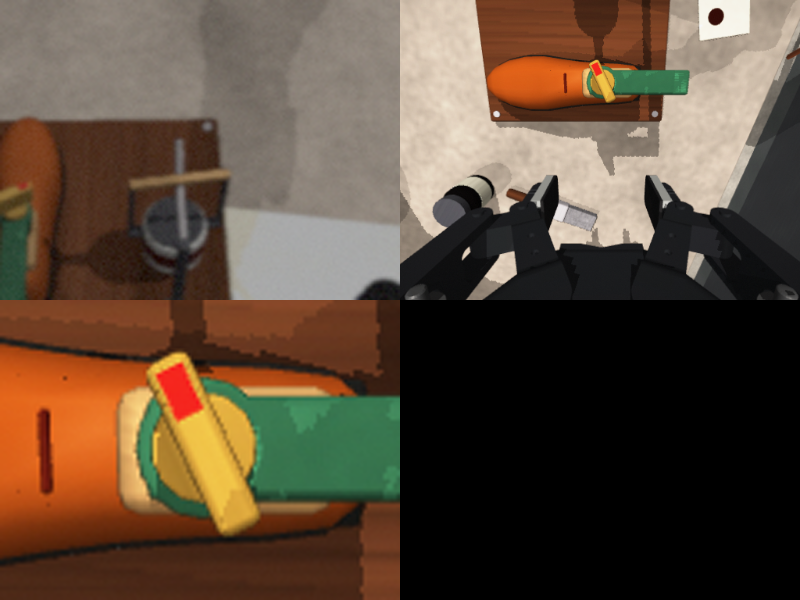

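The can hangs free: the scene tile shows the bar over the rod and the can upright. In the wrist zoom the wing's top ends are at tile (170,58) red and (238,230), centre (204,144), i.e. full-resolution about (259,104).

```bash
python3 - <<'E'
from m import *
np.set_printoptions(precision=4,suppress=True)
w=load('w5');f=lambda u,v:(u/(10/3)+198,v/(10/3)+61)
r=onz(w,f(170,58),.197);e=onz(w,f(238,228),.197);print(r,e,(r+e)/2,np.linalg.norm(r-e))
a=load('s0');b=load('t0');w1=load('w1')
red=np.argwhere(mask(w,(0,150,120),(6,255,255),(235,70,275,105)))[:,::-1].mean(0);print('red',red,tri((b,(283.3,147.1)),(w1,(329.7,215.1)),(w,red)),onz(w,red,.197))
d=e-r;al=np.arctan2(d[1],d[0]);print('wing x yaw',al,'screw',.25-al)
print('hub',onz(w,f(204,144),.197),'hubc', onz(w,f(204,150),.167))
o=manip.get_obs();p=o['position'];q=o['ee_rot'];psi=2*np.arctan2(q[1],q[0]);print('psi',psi,o['joint_pos'],'turn units',(al+np.pi-psi)*180/np.pi/4)
x=np.array([np.cos(psi),np.sin(psi)]);y=np.array([x[1],-x[0]]);d=((r+e)/2)[:2]-p[:2];print('tool dx dy',d@x,d@y)
E
```

```text
[ 0.6175 -0.0779  0.197 ] [ 0.6438 -0.1127  0.197 ] [ 0.6306 -0.0953  0.197 ] 0.04366213483099243
red [251.3095  88.0556] (array([ 0.622 , -0.0851,  0.1959]), [np.float64(0.0018171032754609674), np.float64(0.0008177147913806612), np.float64(0.0011220053658399125)]) [ 0.6211 -0.0845  0.197 ]
wing x yaw -0.9236497298534289 screw 1.173649729853429
hub [ 0.6304 -0.0951  0.197 ] hubc [ 0.6308 -0.096   0.167 ]
psi 1.8229612049935409 [ 0.5914  0.4738 -0.616   1.2054  0.2662  1.5406  0.2733] turn units 5.657696367196775
tool dx dy 0.07186851956526234 0.0017441936134254049
```

{"op": "jog_arm", "data": {
  "dr": [
    [0,0,0],
    [0,0,0],
    [0,0,-0.86],
    [0,0,-0.96],
    [0,0,-0.96],
    [0,0,-0.96],
    [0,0,-0.96],
    [0,0,-0.96],
    [0,0,0]
  ],
  "translation": [
    [0.8,0.07,0],
    [1,0,0],
    [1,0,0],
    [0.08,0,0.4],
    [0,0,0.8],
    [0,0,0.8],
    [0,0,0.8],
    [0,0,0.6],
    [0,0,0]
  ],
  "jaw": [0.7,0.7,0.7,0.7,0.7,0.7,0.7,0.7,0.7]
}}

```text
clock: 15.2
position: [0.6292, -0.0944, 0.2063]
ee_rot: [0.445, 0.896, -0.0, -0.002]
ft_force: [-0.1, -0.4, 0.0]
grip_width: 0.7
grasp_force: 0.0
```

```bash
python3 - <<'E'
from m import *
np.set_printoptions(precision=4,suppress=True)
o=manip.get_obs();p=o['position'];q=o['ee_rot'];psi=2*np.arctan2(q[1],q[0]);print('psi',psi,o['joint_pos'],p)
x=np.array([np.cos(psi),np.sin(psi)]);y=np.array([x[1],-x[0]])
d=np.array([.6305,-.0955])-p[:2];print(d@x*40,d@y*40,'dpsi units',(2.218-psi)*180/np.pi/4)
E
```

```text
psi 2.2201290311781974 [ 0.5933  0.4618 -0.7034  1.4306  0.2982  1.3608  0.5283] [ 0.6292 -0.0944  0.2063]
-0.0651155704848399 0.014831973972993118 dpsi units -0.030496125240619096
```

{"op": "jog_arm", "data": {
  "dr": [
    [0,0,0],
    [0,0,0],
    [0,0,0],
    [0,0,0],
    [0,0,0],
    [0,0,0],
    [0,0,0],
    [0,0,0],
    [0,0,0],
    [0,0,0]
  ],
  "translation": [
    [-0.06,0,0.6],
    [0,0,0.6],
    [0,0,0.2],
    [0,0,0],
    [0,0,0],
    [0,0,0],
    [0,0,0],
    [0,0,0],
    [0,0,0],
    [0,0,0]
  ],
  "jaw": [0.6,0.6,0.5,0.3,0.15,0,0,0,0,0],
  "squeeze": 70
}}

```text
clock: 16.2
position: [0.6317, -0.0979, 0.1736]
ee_rot: [0.446, 0.895, -0.0, 0.0]
ft_force: [-2.7, -0.0, 5.0]
grip_width: 0.125
grasp_force: 70.0
```

```bash
cat > st.py <<'E'
from m import *
np.set_printoptions(precision=4,suppress=True)
o=manip.get_obs();q=o['ee_rot'];psi=2*np.arctan2(q[1],q[0]);print('psi',psi,o['joint_pos'],o['position'],'F',o['ft_force'],'T',o['torque'],o['grip_width'],o['grasp_force'],o['clock'])
E
python3 st.py
```

```text
psi 2.2165212323293764 [ 0.5924  0.4876 -0.6936  1.4672  0.3164  1.3001  0.5175] [ 0.6317 -0.0979  0.1736] F [-2.7125 -0.0487  4.9951] T [-0.1781  0.6278 -0.0026] 0.12502632171604453 70.02085447311401 16.2
```

{"op": "jog_arm", "data": {
  "dr": [
    [0,0,0.5],
    [0,0,0.8],
    [0,0,0.8],
    [0,0,0.8],
    [0,0,0.8],
    [0,0,0.8],
    [0,0,0.8],
    [0,0,0.8],
    [0,0,0.8],
    [0,0,0.6]
  ],
  "translation": [
    [0,0,0],
    [0,0,0],
    [0,0,0],
    [0,0,0],
    [0,0,0],
    [0,0,0],
    [0,0,0],
    [0,0,0],
    [0,0,0],
    [0,0,0]
  ],
  "jaw": [0,0,0,0,0,0,0,0,0,0]
}}

```text
clock: 17.2
position: [0.6306, -0.0984, 0.1736]
ee_rot: [0.664, 0.748, -0.001, -0.0]
ft_force: [-10.3, -1.6, 9.1]
grip_width: 0.122
grasp_force: 70.8
```

```bash
python3 st.py
```

```text
psi 1.690333892573867 [ 0.53    0.4645 -0.6017  1.4715  0.2682  1.2903  0.0225] [ 0.6306 -0.0984  0.1736] F [-10.348   -1.5772   9.0999] T [-0.3419  2.1765  0.1089] 0.12226891889181361 70.75402021408081 17.2
```

{"op": "jog_arm", "data": {
  "dr": [
    [0,0,0.8],
    [0,0,0.8],
    [0,0,0.8],
    [0,0,0.8],
    [0,0,0.8],
    [0,0,0.8],
    [0,0,0.8],
    [0,0,0.8],
    [0,0,0.6],
    [0,0,0]
  ],
  "translation": [
    [0,0,0],
    [0,0,0],
    [0,0,0],
    [0,0,0],
    [0,0,0],
    [0,0,0],
    [0,0,0],
    [0,0,0],
    [0,0,0],
    [0,0,0]
  ],
  "jaw": [0,0,0,0,0,0,0,0,0,0]
}}

```text
clock: 18.2
position: [0.6295, -0.0983, 0.1735]
ee_rot: [0.825, 0.566, -0.002, -0.001]
ft_force: [-16.2, -0.9, 13.5]
grip_width: 0.125
grasp_force: 71.2
```

```bash
python3 st.py
```

```text
psi 1.202318361910307 [ 0.4716  0.4468 -0.519   1.4757  0.2266  1.2834 -0.4388] [ 0.6295 -0.0983  0.1735] F [-16.2411  -0.9266  13.4897] T [-0.2015  3.5109 -0.0223] 0.1254970691466476 71.20022892951965 18.2
```

{"op": "jog_arm", "data": {
  "dr": [
    [0,0,0],
    [0,0,0]
  ],
  "translation": [
    [-0.03,-0.075,-0.06],
    [0,0,0]
  ],
  "jaw": [0,0]
}}

```text
clock: 18.4
position: [0.6292, -0.0983, 0.1737]
ee_rot: [0.824, 0.566, -0.0, -0.0]
ft_force: [-0.4, -0.8, -7.2]
grip_width: 0.123
grasp_force: 69.7
```

```bash
python3 st.py
```

```text
psi 1.204034723335187 [ 0.4741  0.4436 -0.52    1.4799  0.2249  1.2785 -0.4359] [ 0.6292 -0.0983  0.1737] F [-0.3504 -0.7576 -7.193 ] T [-0.4136 -0.1572 -0.0155] 0.1229976686012386 69.65917110443115 18.4
```

{"op": "jog_arm", "data": {
  "dr": [
    [0,0,0.6],
    [0,0,0.8],
    [0,0,0.8],
    [0,0,0.8],
    [0,0,0.5],
    [0,0,0]
  ],
  "translation": [
    [0,0,0.02],
    [0,0,0],
    [0,0,0],
    [0,0,0],
    [0,0,0],
    [0,0,0]
  ],
  "jaw": [0,0,0,0,0,0]
}}

```text
clock: 19.0
position: [0.6287, -0.098, 0.1736]
ee_rot: [0.887, 0.461, -0.001, -0.0]
ft_force: [-6.0, -1.2, -0.6]
grip_width: 0.125
grasp_force: 70.4
```

```bash
python3 st.py
```

```text
psi 0.9586520671147133 [ 0.4445  0.4362 -0.4795  1.4817  0.2054  1.2759 -0.669 ] [ 0.6287 -0.098   0.1736] F [-5.9985 -1.2483 -0.5744] T [-0.274   1.0811 -0.0961] 0.1253653184966249 70.39132118225098 19.0
```

{"op": "jog_arm", "data": {
  "dr": [
    [0,0,0.5],
    [0,0,0.5],
    [0,0,0]
  ],
  "translation": [
    [0,0,0],
    [0,0,0],
    [0,0,0]
  ],
  "jaw": [0,0,0]
}}

```text
clock: 19.3
position: [0.6286, -0.0979, 0.1736]
ee_rot: [0.903, 0.43, -0.001, -0.0]
ft_force: [-6.2, -1.1, 0.9]
grip_width: 0.122
grasp_force: 70.5
```

```bash
python3 st.py
```

```text
psi 0.8889046059626013 [ 0.4362  0.4342 -0.4682  1.4823  0.1999  1.275  -0.7353] [ 0.6286 -0.0979  0.1736] F [-6.1833 -1.09    0.8532] T [-0.195   1.2073 -0.081 ] 0.12190851952054568 70.46427011489868 19.3
```

{"op": "jog_arm", "data": {
  "dr": [
    [0,0,0.5],
    [0,0,0.4],
    [0,0,0]
  ],
  "translation": [
    [-0.01,-0.01,0],
    [0,0,0],
    [0,0,0]
  ],
  "jaw": [0,0,0]
}}

```text
clock: 19.6
position: [0.6285, -0.0978, 0.1736]
ee_rot: [0.916, 0.401, -0.001, -0.0]
ft_force: [-5.8, -0.8, 0.1]
grip_width: 0.125
grasp_force: 70.3
```

```bash
python3 st.py
```

```text
psi 0.8261299670037743 [ 0.429   0.4318 -0.4581  1.4837  0.1948  1.2733 -0.7949] [ 0.6285 -0.0978  0.1736] F [-5.8283 -0.817   0.1089] T [-0.1667  1.164  -0.0584] 0.12474863737768643 70.33706545829773 19.6
```

{"op": "jog_arm", "data": {
  "dr": [
    [0,0,0.4],
    [0,0,0.4],
    [0,0,0]
  ],
  "translation": [
    [0,0,0],
    [0,0,0],
    [0,0,0]
  ],
  "jaw": [0,0,0]
}}

```text
clock: 19.9
position: [0.6284, -0.0977, 0.1737]
ee_rot: [0.927, 0.376, -0.001, -0.0]
ft_force: [-5.9, -0.3, -0.6]
grip_width: 0.122
grasp_force: 71.2
```

```bash
python3 st.py
```

```text
psi 0.7714212824062905 [ 0.4222  0.4302 -0.4492  1.4842  0.1909  1.2727 -0.8472] [ 0.6284 -0.0977  0.1737] F [-5.8626 -0.2837 -0.5722] T [-0.234   1.3031  0.6611] 0.12166402562332551 71.19989275932312 19.9
```

{"op": "jog_arm", "data": {
  "dr": [
    [0,0,0],
    [0,0,0.25],
    [0,0,0.2],
    [0,0,0],
    [0,0,0]
  ],
  "translation": [
    [0,0,0],
    [0,0,0],
    [0,0,0],
    [0,0,0],
    [0,0,0]
  ],
  "jaw": [0,0,0,0,0],
  "squeeze": 110
}}

```text
clock: 20.4
position: [0.6284, -0.0978, 0.1738]
ee_rot: [0.932, 0.363, -0.001, -0.0]
ft_force: [-6.1, -0.7, -0.4]
grip_width: 0.116
grasp_force: 112.9
```

```bash
python3 st.py
```

```text
psi 0.7423188632551752 [ 0.4186  0.4293 -0.4445  1.4843  0.1891  1.2724 -0.8751] [ 0.6284 -0.0978  0.1738] F [-6.1268 -0.6865 -0.4322] T [-0.3872  1.391   1.588 ] 0.11567467413550855 112.88797248154879 20.4
```

Firmly seated: 1.6 N m, with the stop at tool yaw about 0.79. A quarter turn back means stopping at tool yaw about 2.36.

{"op": "jog_arm", "data": {
  "dr": [
    [0,0,-0.5],
    [0,0,-0.9],
    [0,0,-0.9],
    [0,0,-0.9],
    [0,0,-0.9],
    [0,0,-0.9],
    [0,0,-0.9],
    [0,0,-0.9],
    [0,0,-0.9],
    [0,0,-0.9]
  ],
  "translation": [
    [0,0,0],
    [0,0,0],
    [0,0,0],
    [0,0,0],
    [0,0,0],
    [0,0,0],
    [0,0,0],
    [0,0,0],
    [0,0,0],
    [0,0,0]
  ],
  "jaw": [0,0,0,0,0,0,0,0,0,0]
}}

```text
clock: 21.4
position: [0.6295, -0.0984, 0.1738]
ee_rot: [0.783, 0.622, 0.0, 0.0]
ft_force: [0.7, -2.2, -4.1]
grip_width: 0.119
grasp_force: 107.3
```

```bash
python3 st.py
```

```text
psi 1.3423184785123405 [ 0.4906  0.4477 -0.5429  1.4791  0.236   1.2795 -0.3048] [ 0.6295 -0.0984  0.1738] F [ 0.6909 -2.2198 -4.0585] T [-0.4353 -0.2696 -0.017 ] 0.11867394679956947 107.26770758628845 21.4
```

{"op": "jog_arm", "data": {
  "dr": [
    [0,0,-0.9],
    [0,0,-0.9],
    [0,0,-0.9],
    [0,0,-0.9],
    [0,0,-0.9],
    [0,0,-0.9],
    [0,0,-0.9],
    [0,0,-0.9],
    [0,0,-0.6],
    [0,0,0]
  ],
  "translation": [
    [0,0,0],
    [0,0,0],
    [0,0,0],
    [0,0,0],
    [0,0,0],
    [0,0,0],
    [0,0,0],
    [0,0,0],
    [0,0,0],
    [0,0,0]
  ],
  "jaw": [0,0,0,0,0,0,0,0,0,0]
}}

```text
clock: 22.4
position: [0.6307, -0.0983, 0.1738]
ee_rot: [0.587, 0.809, 0.001, 0.001]
ft_force: [7.4, -1.5, -8.1]
grip_width: 0.114
grasp_force: 107.3
```

```bash
python3 st.py
```

```text
psi 1.8859489946408365 [ 0.5554  0.4685 -0.6352  1.4746  0.2827  1.2877  0.2088] [ 0.6307 -0.0983  0.1738] F [ 7.3885 -1.483  -8.1181] T [-0.4357 -1.6977 -0.0129] 0.1139693895222364 107.31570839881897 22.4
```

{"op": "jog_arm", "data": {
  "dr": [
    [0,0,-0.8],
    [0,0,-0.9],
    [0,0,-0.9],
    [0,0,-0.9],
    [0,0,-0.9],
    [0,0,-0.9],
    [0,0,-0.8],
    [0,0,-0.5],
    [0,0,0],
    [0,0,0]
  ],
  "translation": [
    [-0.01,0.05,0.02],
    [0,0,0],
    [0,0,0],
    [0,0,0],
    [0,0,0],
    [0,0,0],
    [0,0,0],
    [0,0,0],
    [0,0,0],
    [0,0,0]
  ],
  "jaw": [0,0,0,0,0,0,0,0,0,0]
}}

```text
clock: 23.4
position: [0.6318, -0.0976, 0.1738]
ee_rot: [0.388, 0.922, 0.001, 0.001]
ft_force: [6.1, -1.2, -3.9]
grip_width: 0.115
grasp_force: 107.9
```

```bash
python3 st.py
```

```text
psi 2.3450202132851405 [ 0.6076  0.4915 -0.715   1.4683  0.3266  1.3002  0.6392] [ 0.6318 -0.0976  0.1738] F [ 6.0938 -1.2165 -3.8888] T [-0.1219 -1.3119 -0.0086] 0.11506038092724355 107.9366147518158 23.4
```

{"op": "jog_arm", "data": {
  "dr": [
    [0,0,-0.23],
    [0,0,0],
    [0,0,0],
    [0,0,0]
  ],
  "translation": [
    [-0.02,0.02,0.01],
    [0,0,0],
    [0,0,0],
    [0,0,0]
  ],
  "jaw": [0,0,0,0],
  "squeeze": 80
}}

```text
clock: 23.8
position: [0.6318, -0.0976, 0.1738]
ee_rot: [0.38, 0.925, 0.0, 0.001]
ft_force: [4.7, 0.4, 0.4]
grip_width: 0.113
grasp_force: 108.6
```

```bash
python3 st.py; python3 - <<'E'
from m import *
a=shot('scene','s5');b=shot('top','t5');w=shot('wrist','w6')
T=[cv2.resize(a['color'][150:270,190:350],(400,300),interpolation=cv2.INTER_CUBIC),cv2.resize(b['color'][110:230,190:350],(400,300),interpolation=cv2.INTER_CUBIC)]
W=cv2.resize(w['color'],(400,300));Z=cv2.resize(w['color'][204:,:][:,136:376],(400,300))
cv2.imwrite('pics/m6.png',np.vstack([np.hstack(T),np.hstack([W,Z])])[:,:,::-1])
E
```

```text
psi 2.361688487739685 [ 0.6085  0.4933 -0.7175  1.4669  0.3288  1.3024  0.6544] [ 0.6318 -0.0976  0.1738] F [4.7139 0.4324 0.4284] T [-0.0063 -1.1553  0.0674] 0.11274627471266155 108.56675148010254 23.8
```

View pics/m6.png

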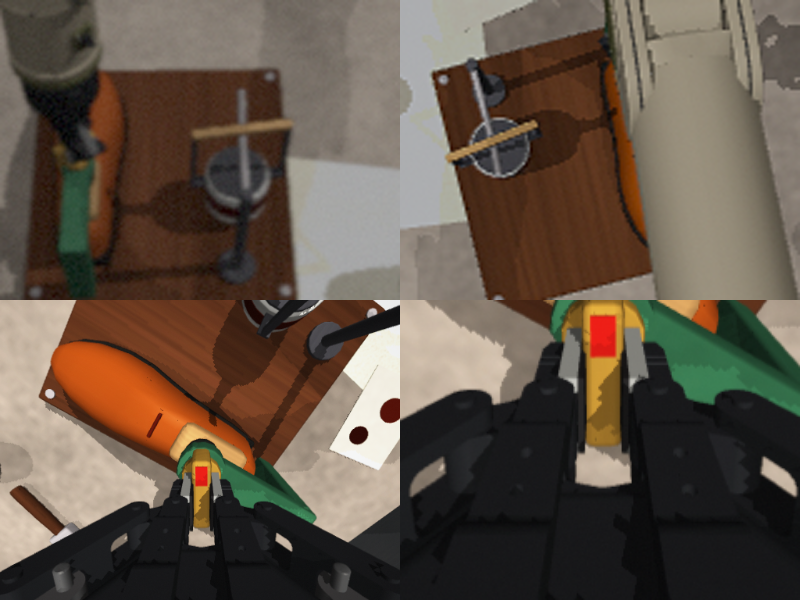

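The wing sits squarely between the pads (red mark at tile (603,336)), so it hasn't slipped, and the can hangs upright on the hook. I'm handing in.

```bash
python3 -c "
from workcell import manip
print(manip.hand_in())"
```

```text
the job is handed in; nothing more can be done
None
```

The can hangs upright and free on the hook, and the thumbscrew was seated firmly (about 1.6 N m), backed off a quarter turn and is still gripped; I handed the job in at about 24 s, and no verdict came back.

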